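# Seat a snap-in retaining pin and proof-pull it

## Task

Take the barbed pin out of the wooden stand and press it point down into the hole in the nest of the small bench tester until its collar sits flush on the nest, without pressing with more than 30 N. Then prove that it holds: pull straight up on it with slowly rising force to about 13 N, keep that pull for a second and go no further; it must never be pulled with more than 25 N. Finally let go and leave the pin fully seated and upright; do not disturb the other things on the desk.

Things in the scene. Friction and masses are not known exactly. Their poses are not given: they have to be found in the camera images.
- pin: Dark steel pin, loose, about 200 g, point down in the wooden stand; round about z (up). Origin: centre of its collar's underside. Above it: collar 38 mm diameter, 4 mm thick, then a straight knurled grip 26 mm diameter up to 40 mm (top). Below: neck 8 mm diameter to -22 mm, barb 16 mm diameter (widest at -24 to -25 mm), cone to a 5 mm point at -37 mm.
- stand: Fixed block of light wood, 70 x 70 x 45 mm, with one 20 mm hole in the middle of its top; the pin hangs in it by its collar. Origin: centre of its underside on the desk.
- tester: Fixed bench tester: dark steel base plate 130 x 90 x 14 mm (long side along its x), aluminium load-cell beam on it, and on top the nest, an open aluminium frame 64 x 64 mm whose flat top lies 92 mm above the desk; studs stick out 8 mm on its four sides. The nest's hole is right above the origin. Origin: centre of the underside.
- nest_mouth (a point): Centre of the nest's hole at the level of the nest's flat top, z up (moves with the nest). The hole is 19.5 mm wide, chamfered 3 mm, through a 10 mm top plate. Below it four spring jaws hold the barb: a seated pin has its collar on the nest, 1 to 2 mm of give, and comes out again at somewhat over 20 N.
- load_nest (a joint): Vertical travel of the nest on its stiff load cell, m, 0 unloaded, + up: 15 N per mm, so a 13 N pull lifts it only 0.87 mm, 25 N is +1.67 mm and 30 N of pressing is -2.0 mm. The reading is much noisier than that: judge the load by the force on the tool.
- plug_gauge: Bystander: double-ended plug gauge, 102 mm long, 20 mm wide, lying on the desk near its front edge. Origin: under its middle.
- loupe: Bystander: black loupe, 36 mm diameter, 34 mm high, standing on the desk at the right. Origin: centre of its underside.
- flange_ring: Bystander: steel flange ring, 92 mm diameter, 31 mm high, lying near the desk's front edge at the left. Origin: centre of its underside. Farther left on the rubber mat (y over 0.38 m) stands a row of fixed steel tubes 195 mm tall: pass above them.
- jaw_a (a joint): Opening of one of the four rounded steel spring jaws (m, 0 closed), which close in on the hole from four sides 20 mm below the nest's top. The pin's cone meets them with the collar about 12 mm above the nest; pushing on takes a few N rising to about 12 N, then the barb snaps past over the last 5 mm, drawing the pin down (by up to 20 N if held back: push on), till the collar lies on the nest.
There are look-alikes about, which are no part of the job. What is shaped like the pin but blue or turquoise is not meant.

How it is judged:
By the outcome, as a careful person would: the job done as asked, in the order asked, and still so for the second after the job is handed in, with the robot touching nothing.
It also fails if it takes over 61 s, if anything falls off the work surface, if the arm or the gripper's body presses on something with over 40 N, if the wrist force passes 120 N, or if a joint passes its speed limit or range.

## Robot

A 6-joint arm with a two-finger parallel gripper is mounted at the origin on a cart in front of the work surface, level with it; the furniture and walls round the work are solid. World frame = base frame: x ahead of the robot, y to its left, z up, the work surface at z = 0. Lengths are in m, angles in rad, forces in N, time in s.
With the tool pointing down it reaches from about 0.3 to 0.775 m from the base axis. Payload 14.6 kg.
Tool frame: the origin (TCP) lies at the very end of the fingers, on their centre line; the grasp point (between the pads) lies 19 mm behind it (ctrl.hold_point_z is the distance from the TCP to the grasp point, in m); x points along the fingers, y is the direction in which the jaws open and shut, and the axes are right-handed (so a half turn about x gives the same grasp; the last joint's range is limited). The gripper opens to 94 mm and grips with 3 to 60 N. Pads are 16 mm wide; open, the fingers measure 119 mm over their backs; the gripper's body (75 mm by 177 mm) begins 78 mm behind the grasp point.
Start: joints at [-0.067, 0.3, 1.521, -0, 1.321, -0.067], TCP at [0.55, -0, 0.205] pointing down, gripper open.
Joint ranges: [-3.03, 3.03], [-0.79, 2.21], [0.23, 2.52], [-1.04, 4.18], [0, 3.07], [-2.55, 2.55]. Speed limits (rad/s): [2.22, 2.22, 2.57, 3.14, 3.14, 3.14].

## Interface

Orientations are given as [roll, pitch, yaw] about the fixed x, y, z axes, in that order (R = Rz(yaw) Ry(pitch) Rx(roll)).
In Python, from station import get_obs, camera, ticket, ctrl gives the robot as it stands.
- The arm moves only by the tool step_arm, never from a script. Its argument "motion" is a list that holds one entry, the list of rows, each a list of 6 numbers: the shift along the tool's x, y, z in m, then the turn, a rotation vector about the tool's x, y, z in degrees. A call has 1 to 12 rows; each row shifts and turns the commanded pose from where the row before left it, along the tool's axes as they then stand; what a row does not reach is not made up. A row lasts 1/8 s, in which the tool goes at most 62.5 mm and 10.7 degrees, less where a joint would pass 70% of its speed; a pose out of reach is approached as far as the arm can. A call is refused whole if a number of a shift passes 0.0625 or a number of a turn 10.7, either way. A call with a gripper value outside its range is refused whole. "fingers" is the finger opening in m, from 0 to 0.094, set as the call begins (left out, the last holds). The fingers move at their own pace and stop on an object; "squeeze" is the grip in N (left out, the last holds). Time passes only in rows, so rows that do not move let the fingers close. It gives the time, the measured TCP pose, the force and the opening at its end, in the units of the state.
- get_obs(): the state, without advancing time (a new reading comes with each control period).
- camera(name): name is "scene" or "side" or "wrist"; returns a dict with "pixels" (480x640x3 uint8, red, green, blue), "fx", "fy", "cx", "cy" (pixels), "extrinsics" (4x4, takes a point from world to camera coordinates); the wrist camera has in their place "T_tool_cam" (4x4, takes a point from camera to tool coordinates, whose origin is the TCP and whose axes are the tool frame's). Camera axes: x right, y up, looking along -z (the intrinsics and any distortion apply to the point x, -y, -z); pixel columns grow to the right and rows downward; lengths in m; the calibration is good to about 2 mm. The wrist camera is an equidistant fisheye: a pixel r from the principal point sees the ray r / f radians off the axis. A picture is of the moment at which its call begins: read the wrist's pose just before it. There is no depth.
- ticket.hand_in(): hands the job in, once; it reports no verdict.
The state is a dict: "time_s": time; "qpos": joint angles; "joint_vel": joint speeds; "tau": joint torques, N m; "ee_pos": TCP position; "eef_rot": TCP orientation; "force": force on the tool from outside, world axes, zero at the start; "moment": the same for the moment, N m; "grip_width": finger opening in m.
Only numpy, scipy, OpenCV 4.12 (cv2) and the standard library are available. Lean on these libraries where they do the work, as an engineer would, in place of code of your own. Each camera call takes 0.05 s, during which the arm holds its last target.

## Working session

There is one attempt and no reset: what is moved stays moved. The work goes in short steps, Python scripts to look and compute and a tool call to move; the robot and the scene stay as the last step left them, time stands still between calls to the robot, and variables do not carry over. Pictures are saved under pics/ and viewed, and the job is handed in when it is done.

Besides the shell and the picture viewer there is one more tool, called after "Emit:" as name(argument=value, ...), one argument or row to a line, values as JSON. step_arm: Moves the arm, as the interface text tells. Its arguments: {"type":"object","properties":{"motion":{"type":"array","items":{"type":"array","items":{"type":"array","items":{"type":"number"}}}},"fingers":{"type":"number"},"squeeze":{"type":"number"}},"required":["motion"]}

```bash
ls; mkdir -p pics
python3 - <<'E'
from station import get_obs, camera, ctrl
import cv2,numpy as np
o=get_obs();print(o, ctrl.hold_point_z)
for n in("scene","side","wrist"):
    c=camera(n);cv2.imwrite(f"pics/{n}0.png",c["pixels"][:,:,::-1]);np.savez(f"pics/{n}0.npz",**c)
    print(n,{k:v for k,v in c.items() if k!="pixels"})
E
```

```text
pics
{'time_s': 0.0, 'qpos': array([-6.66060990e-02,  3.00453291e-01,  1.52157491e+00, -1.32262975e-05,
        1.32070260e+00, -6.65818668e-02]), 'joint_vel': array([-5.05064661e-05,  1.16709282e-03,  1.08391382e-03,  1.12468484e-03,
       -1.00825832e-03, -2.51675001e-03]), 'tau': array([-1.53750298e-03, -5.31805658e+01, -3.52735734e+01,  7.07558286e-02,
        2.43994006e-02, -4.79655944e-05]), 'ee_pos': array([5.49738780e-01, 7.66088239e-06, 2.04898712e-01]), 'eef_rot': array([-1.62612256,  1.56965811,  3.08624546]), 'force': array([ 0.05638106, -0.78014994,  0.88527743]), 'moment': array([0.02459252, 0.04837594, 0.0183026 ]), 'grip_width': 0.09389689989349417} 0.0188
scene {'fx': 573.3522728563021, 'fy': 573.3522728563021, 'cx': 329.50485766249767, 'cy': 243.24860375287244, 'extrinsics': array([[ 0.56808889, -0.8228596 ,  0.01330802, -0.27342379],
       [ 0.3078619 ,  0.22748394,  0.92383554, -0.25509374],
       [-0.7632143 , -0.52072367,  0.38255822, -0.93190297],
       [ 0.        ,  0.        ,  0.        ,  1.        ]])}
side {'fx': 479.9762750885873, 'fy': 479.9762750885873, 'cx': 323.3939389892386, 'cy': 233.8399100792237, 'extrinsics': array([[-0.99549812, -0.09170332, -0.02395805,  0.48317514],
       [ 0.03168089, -0.56017574,  0.82776776, -0.08234648],
       [-0.08932977,  0.82328224,  0.56055914, -0.86092686],
       [ 0.        ,  0.        ,  0.        ,  1.        ]])}
wrist {'fx': 371.64829954431775, 'fy': 371.64829954431775, 'cx': 316.991048522353, 'cy': 239.24821229222061, 'T_tool_cam': array([[ 8.33489672e-04,  2.72398629e-01, -9.62184126e-01,
        -1.80289442e-01],
       [ 9.99999610e-01,  5.40767285e-05,  8.81556608e-04,
        -3.11619755e-04],
       [ 2.92166581e-04, -9.62184485e-01, -2.72398478e-01,
        -7.78878691e-02],
       [ 0.00000000e+00,  0.00000000e+00,  0.00000000e+00,
         1.00000000e+00]])}
```

View pics/scene0.png

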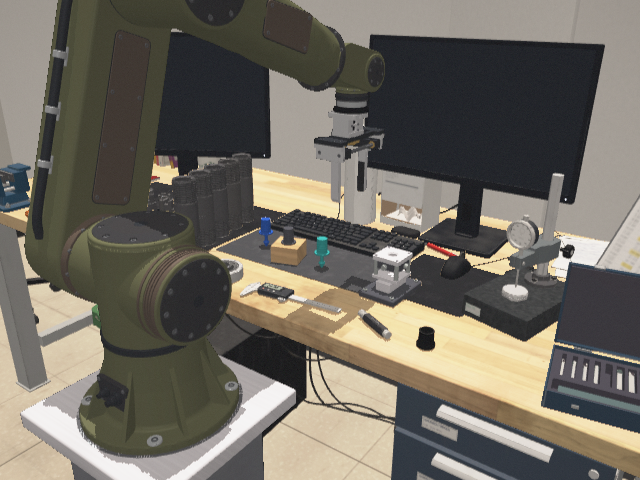

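View pics/side0.png

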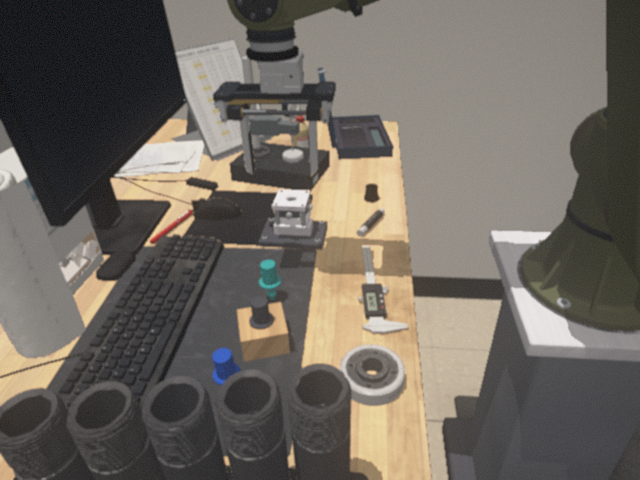

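View pics/wrist0.png

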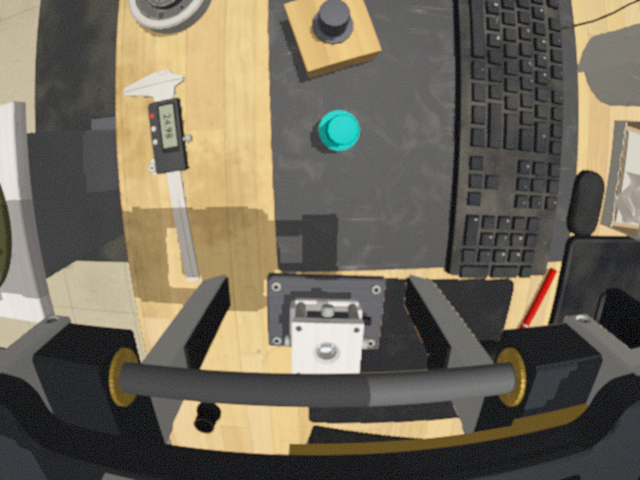

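Candidates for the pin: the dark pin in the wooden stand (scene 288,236; side 262,312; wrist 333,18), the blue look-alike (scene 266,230; side 224,362) and the turquoise look-alike (scene 321,250; side 269,276; wrist 340,130). I choose the dark one in the stand and check it in a close crop.

```bash
cat > h.py <<'E'
import numpy as np,cv2
from scipy.spatial.transform import Rotation as R
def Rt(o): return R.from_euler('xyz',o['eef_rot']).as_matrix()
def ray(c,u,v,o=None):
    u=float(u);v=float(v)
    if 'extrinsics' in c:
        E=c['extrinsics'];d=np.array([(u-c['cx'])/c['fx'],-(v-c['cy'])/c['fy'],-1.])
        return -E[:3,:3].T@E[:3,3],E[:3,:3].T@d
    x=(u-c['cx'])/c['fx'];y=(v-c['cy'])/c['fy'];r=np.hypot(x,y)
    s=np.sin(r)/r if r>1e-9 else 1.
    d=np.array([x*s,-y*s,-np.cos(r)]);T=c['T_tool_cam'];M=Rt(o)
    return o['ee_pos']+M@T[:3,3],M@T[:3,:3]@d
def plane(c,u,v,z,o=None):
    p,d=ray(c,u,v,o);return p+d*(z-p[2])/d[2]
def proj(c,P,o=None):
    P=np.asarray(P,float)
    if 'extrinsics' in c:
        q=c['extrinsics'][:3,:3]@P+c['extrinsics'][:3,3]
        return c['cx']-c['fx']*q[0]/q[2],c['cy']+c['fy']*q[1]/q[2]
    T=c['T_tool_cam'];q=T[:3,:3].T@(Rt(o).T@(P-o['ee_pos'])-T[:3,3])
    a=np.arctan2(np.hypot(q[0],q[1]),-q[2]);n=np.hypot(q[0],q[1])
    return c['cx']+c['fx']*a*q[0]/n,c['cy']-c['fy']*a*q[1]/n
E
python3 - <<'E'
import cv2,numpy as np
a=cv2.imread('pics/wrist0.png');s=cv2.imread('pics/side0.png');c=cv2.imread('pics/scene0.png')
f=lambda im,x,y,w,h:cv2.resize(im[y:y+h,x:x+w],(400,300),interpolation=cv2.INTER_CUBIC)
o=np.vstack([np.hstack([f(a,270,0,120,90),f(a,270,300,120,90)]),np.hstack([f(s,210,280,100,75),f(c,240,205,120,90)])])
cv2.imwrite('pics/crop0.png',o)
from h import *
from station import get_obs
o=get_obs();w=dict(np.load('pics/wrist0.npz'))
for n,u,v,z in(('pintop',335,12,.085),('nest',327,351,.092),('turq',342,130,.07)):print(n,plane(w,u,v,z,o))
s=dict(np.load('pics/side0.npz'));c=dict(np.load('pics/scene0.npz'))
print(plane(s,261,303,.085),plane(c,288,229,.085), plane(s,293,195,.092),plane(c,392,251,.092))
E
```

```text
pintop [0.56364764 0.18277259 0.085     ]
nest [ 0.55836185 -0.11287567  0.092     ]
turq [0.57005374 0.08371933 0.07      ]
[0.55777492 0.19158721 0.085     ] [0.55644737 0.17788427 0.085     ] [ 0.55479611 -0.11775628  0.092     ] [ 0.5734795  -0.10443238  0.092     ]
```

View pics/crop0.png

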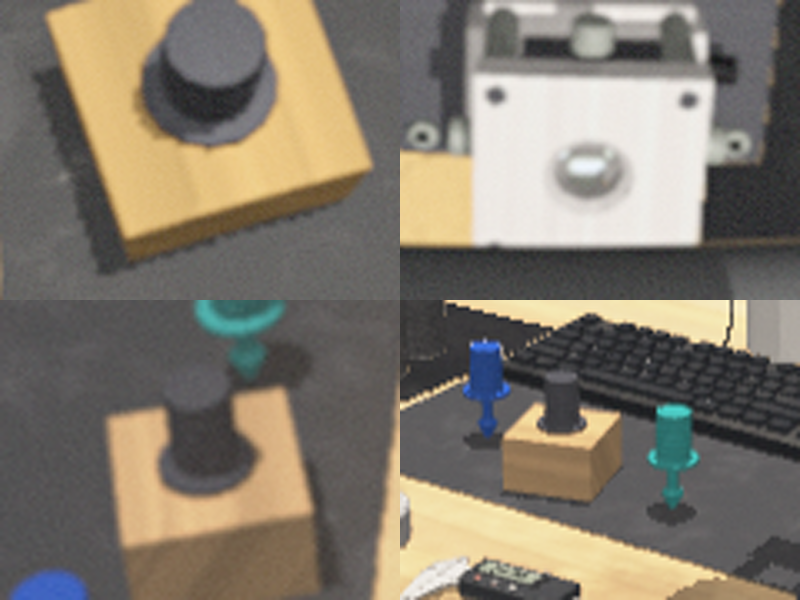

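The crop confirms it: a dark, grey-black pin hanging by its collar in the wood block (scene ~288,236), with the blue and turquoise look-alikes standing free on either side. The nest hole is at wrist (327,351). Next I check how much room there is near the dial-gauge stand.

Run:
```python
from h import *
from station import get_obs
o=get_obs();w=dict(np.load('pics/wrist0.npz'))
s=dict(np.load('pics/side0.npz'));c=dict(np.load('pics/scene0.npz'))
print(Rt(o))
# gauge dial: triangulate-ish
for u,v,z in((515,292,.07),(523,232,.2),(557,175,.3),(470,300,.05),(540,332,.0)):print(plane(c,u,v,z))
for u,v,z in((292,155,.07),(236,175,.05),(318,185,.05)):print('s',plane(s,u,v,z))
```

```text
[[-8.88212441e-04  9.99999604e-01 -4.86597408e-05]
 [ 5.23354932e-05 -4.86132749e-05 -9.99999997e-01]
 [-9.99999604e-01 -8.88214985e-04 -5.22922936e-05]]
[ 0.58255158 -0.38153624  0.07      ]
[ 0.57935506 -0.38007373  0.2       ]
[ 0.65720316 -0.40732037  0.3       ]
[ 0.53362031 -0.30835613  0.05      ]
[ 0.58009453 -0.4423432   0.        ]
s [ 0.59250792 -0.35132591  0.07      ]
s [ 0.71595495 -0.27919582  0.05      ]
s [ 0.51834902 -0.23929223  0.05      ]
```

Emit:
step_arm(
  motion=[
    [[0,0.002,0.02,0,0,0],[0,0.002,0.035,0,0,0],[0,0.002,0.035,0,0,0],[0,0.002,0.03,0,0,0],[0,0,0.015,0,0,0],[0,0,0.005,0,0,0],[0,0,0,0,0,0],[0,0,0,0,0,0]],
  ],
)

```text
time_s: 1.15
ee_pos: [0.5581, -0.1393, 0.2055]
eef_rot: [2.496, 1.571, 0.926]
force: [0.1, -0.2, -0.3]
grip_width: 0.0937
```

Run:
```python
from h import *
from station import get_obs, camera
import pickle
o=get_obs();c=camera('wrist');pickle.dump((o,c),open('pics/nest.pkl','wb'));cv2.imwrite('pics/nest1.png',c['pixels'][:,:,::-1]);print(o['ee_pos'],o['force'])
print(proj(c,[.558,-.113,.092],o))
```

```text
[ 0.55806446 -0.13925791  0.20550401] [ 0.12665723 -0.18418134 -0.29680712]
(np.float64(317.6426648495835), np.float64(201.3820658409426))
```

View pics/nest1.png

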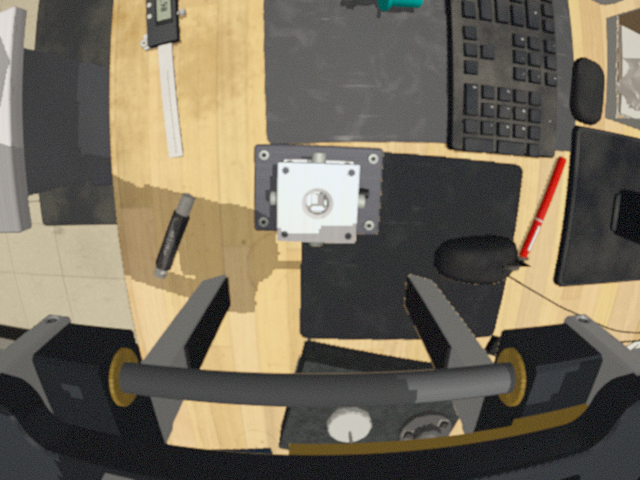

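The nest is in clear view: the white top is centred at about (318,201) and the hole at (318,202). Next I measure it by mask and look at the pin from the same relative pose.

Run:
```python
from h import *
import pickle
o,c=pickle.load(open('pics/nest.pkl','rb'))
im=c['pixels'];cr=im[140:260,255:385]
cv2.imwrite('pics/nestcrop.png',cv2.resize(cr[:,:,::-1],None,fx=5,fy=5,interpolation=cv2.INTER_CUBIC))
g=cv2.cvtColor(im,cv2.COLOR_RGB2HSV)
m=((g[:,:,2]>135)&(g[:,:,1]<50)).astype(np.uint8);m[:140]=0;m[260:]=0;m[:,:255]=0;m[:,385:]=0
m=cv2.morphologyEx(m,cv2.MORPH_OPEN,np.ones((13,13)))
m=cv2.morphologyEx(m,cv2.MORPH_CLOSE,np.ones((31,31)))
k=max(cv2.findContours(m,0,2)[0],key=cv2.contourArea)
r=cv2.minAreaRect(k);print(r,[plane(c,*p,.092,o)[:2].round(4) for p in cv2.boxPoints(r)],plane(c,*r[0],.092,o))
x,y=map(int,r[0]);p=im[y-18:y+19,x-18:x+19].mean(2)
gr=cv2.cvtColor(im,cv2.COLOR_RGB2GRAY)
h=(gr[y-20:y+21,x-20:x+21]<150).astype(np.uint8)
for row in h: print(''.join('#' if q else '.' for q in row))
print(x,y)
```

```text
((319.0, 198.0), (88.0, 86.0), 90.0) [array([ 0.5252, -0.0748]), array([ 0.5929, -0.0747]), array([ 0.5947, -0.1469]), array([ 0.5236, -0.1469])] [ 0.55908287 -0.11024708  0.092     ]
.........................................
.........................................
.........................................
.........................................
.........................................
.........................................
.........................................
.........................................
.........................................
.........................................
.........................................
.........................................
.........................................
.........................................
.........................................
......................#..................
.........................................
.........................##..............
........................###..............
........................####.............
........................#####............
............................#............
............................#............
.............................#...........
.............................#...........
.............................#...........
.............................#...........
............................##...........
............................#............
.........................................
.........................................
.........................................
.........................................
.........................................
.........................................
.........................................
.........................................
.........................................
.........................................
.........................................
.........................................
319 198
```

View pics/nestcrop.png

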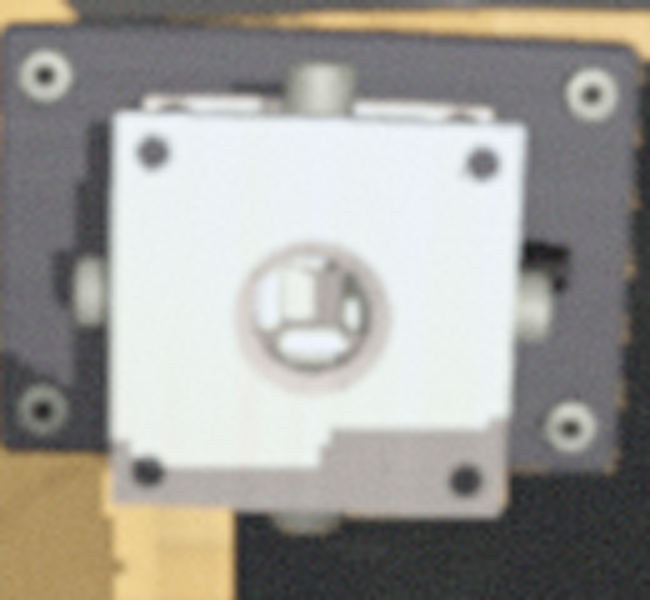

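Emit:
step_arm(
  motion=[
    [[0,0,-0.02,0,0,0],[0,0,-0.04,0,0,0],[0,0,-0.05,0,0,0],[0,0.001,-0.05,0,0,0],[0,0.001,-0.05,0,0,0],[0,0.001,-0.04,0,0,0],[0,0.001,-0.03,0,0,0],[0,0,-0.01,0,0,0],[0,0,-0.005,0,0,0],[0,0,0,0,0,0],[0,0,0,0,0,0]],
  ],
)

```text
time_s: 2.58
ee_pos: [0.5621, 0.1542, 0.2055]
eef_rot: [0.403, 1.571, -1.169]
force: [-0.4, -0.6, 0.3]
grip_width: 0.094
```

Run:
```python
from h import *
from station import get_obs, camera
import pickle
o=get_obs();c=camera('wrist');pickle.dump((o,c),open('pics/pin.pkl','wb'));cv2.imwrite('pics/pin1.png',c['pixels'][:,:,::-1]);print(o['ee_pos'],o['force'],o['eef_rot'])
print(proj(c,[.563,.183,.085],o))
cv2.imwrite('pics/pincrop.png',cv2.resize(c['pixels'][140:260,255:385,::-1],None,fx=5,fy=5,interpolation=cv2.INTER_CUBIC))
```

```text
[0.56206225 0.1542499  0.20548482] [-0.37407833 -0.61181077  0.26688804] [ 0.40270807  1.57073261 -1.16908859]
(np.float64(318.79984789823146), np.float64(196.89066416069724))
```

View pics/pin1.png

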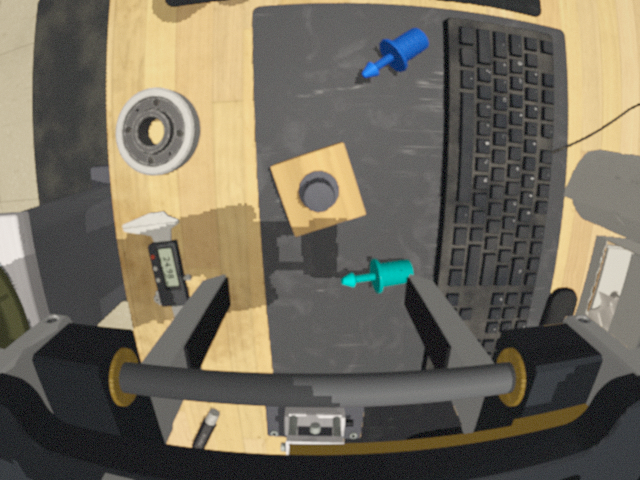

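View pics/pincrop.png

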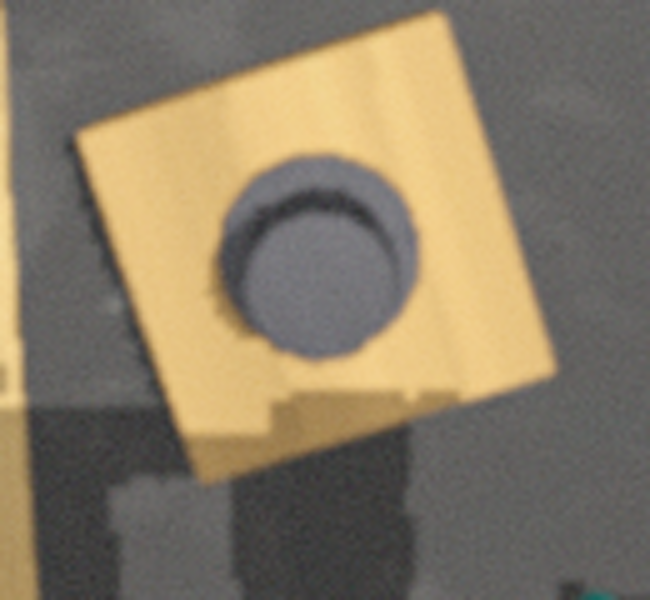

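Run:
```python
from h import *
import pickle
o,c=pickle.load(open('pics/nest.pkl','rb'))
f=lambda x,y:(255+x/5-.4,140+y/5-.4)
print('nest',plane(c,*f(313.5,316.5),.092,o))
q=[f(*p) for p in((113,112),(526,127),(508,518),(112,503))]
P=np.array([plane(c,*p,.092,o)[:2] for p in q]);print(P.mean(0),[np.linalg.norm(P[i]-P[i-1]) for i in range(4)])
o,c=pickle.load(open('pics/pin.pkl','rb'))
for s,z in(((321,281),.085),((319.5,252.5),.049)):print('pin',plane(c,*f(*s),z,o))
g=c['pixels'][140:260,255:385];h=cv2.cvtColor(g,cv2.COLOR_RGB2HSV)
m=((h[:,:,1]<90)).astype(np.uint8)
k=[q for q in cv2.findContours(m,1,1)[0] if 500<cv2.contourArea(q)<3000]
for q in k:print(cv2.contourArea(q),cv2.minEnclosingCircle(q),cv2.fitEllipse(q))
```

```text
nest [ 0.55772641 -0.11423814  0.092     ]
[ 0.55794259 -0.11448016] [np.float64(0.06423051316065653), np.float64(0.06531941785395108), np.float64(0.06443954965528502), np.float64(0.06549049941408676)]
pin [0.56300042 0.1839058  0.085     ]
pin [0.56286894 0.18341712 0.049     ]
1231.0 ((63.46110153198242, 50.9791259765625), 20.529027938842773) ((63.46265411376953, 50.708473205566406), (39.204307556152344, 40.08394241333008), 1.0329991579055786)
```

Run:
```python
from h import *
from station import get_obs, camera
ims=[]
for n in('scene','side'):
    c=camera(n);ims.append(c['pixels'])
a=cv2.resize(ims[0][190:300,220:400],(400,244));b=cv2.resize(ims[1][230:400,180:330],(400,453))
cv2.imwrite('pics/look2.png',np.vstack([a,b])[:,:,::-1])
```

```text
(no output)
```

View pics/look2.png

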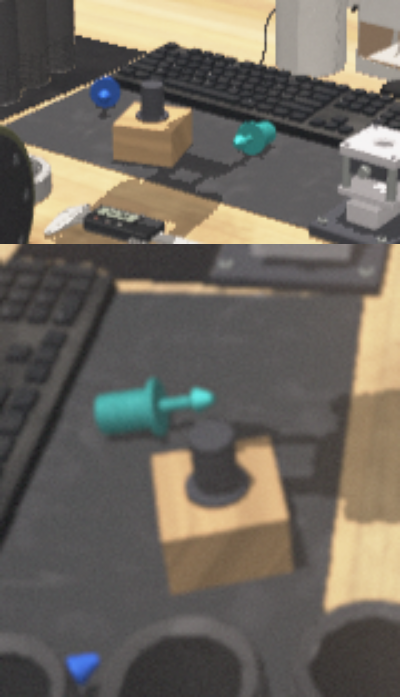

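Both look-alikes have toppled by themselves: they were balanced on their points and nothing touched them. The pin is still upright in the stand. I measure the pin at (0.563, 0.1837) and the nest at (0.5578, -0.1143), and go for the grasp.

Emit:
step_arm(
  motion=[
    [[0.01,0.001,-0.015,0,0,0],[0.03,0,-0.0145,0,0,0],[0.035,0,0,0,0,0],[0.03,0,0,0,0,0],[0.025,0,0,0,0,0],[0.013,0,0,0,0,0],[0.006,0,0,0,0,0],[0.0025,0,0,0,0,0],[0,0,0,0,0,0],[0,0,0,0,0,0]],
  ],
  fingers=0.07,
)

```text
time_s: 3.98
ee_pos: [0.5633, 0.1846, 0.0546]
eef_rot: [1.826, 1.57, 0.256]
force: [0.8, -0.6, -0.1]
grip_width: 0.0703
```

Run:
```python
from h import *
from station import get_obs, camera
o=get_obs();print(o['ee_pos'],o['force'],o['moment'])
a=camera('scene')['pixels'][170:290,220:380];b=camera('side')['pixels'][220:370,160:360]
cv2.imwrite('pics/grasp.png',np.vstack([cv2.resize(a,(480,360))[:300],cv2.resize(b,(480,360))[:300]])[:,:,::-1])
```

```text
[0.56327807 0.1845699  0.05456121] [ 0.77907937 -0.55767347 -0.07624662] [0.0299327  0.00689004 0.01919218]
```

View pics/grasp.png

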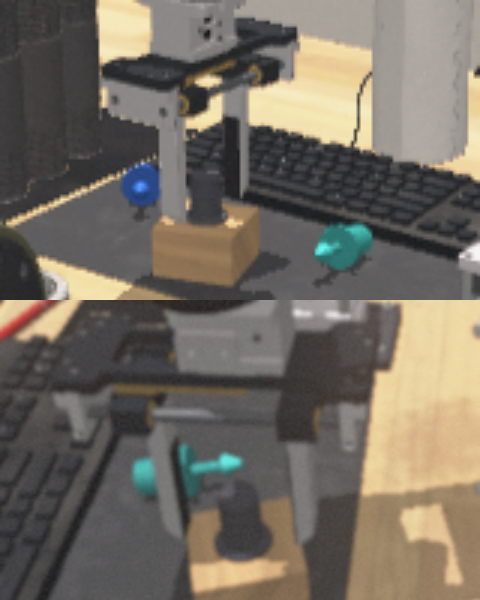

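The fingers straddle the dark pin above its collar. I close them.

Emit:
step_arm(
  motion=[
    [[0,0,0.0007,0,0,0],[0,0,0,0,0,0],[0,0,0,0,0,0],[0,0,0,0,0,0],[0,0,0,0,0,0],[0,0,0,0,0,0],[0,0,0,0,0,0]],
  ],
  fingers=0.0,
  squeeze=50,
)

```text
time_s: 4.95
ee_pos: [0.563, 0.1838, 0.054]
eef_rot: [2.196, 1.571, 0.625]
force: [0.8, -0.5, -1.0]
grip_width: 0.0253
```

Emit:
step_arm(
  motion=[
    [[-0.003,0,0,0,0,0],[-0.008,0,0,0,0,0],[-0.02,0,0,0,0,0],[-0.03,0,0,0,0,0],[-0.03,0,0,0,0,0],[-0.02,0,0,0,0,0],[-0.009,0,0,0,0,0],[0,0,0,0,0,0],[0,0,0,0,0,0],[0,0,0,0,0,0]],
  ],
)

```text
time_s: 6.2
ee_pos: [0.5627, 0.1837, 0.1732]
eef_rot: [-1.327, 1.57, -2.897]
force: [0.2, 0.3, -2.2]
grip_width: 0.0256
```

Run:
```python
from h import *
from station import get_obs, camera
import pickle
o=get_obs();print(o['ee_pos'],o['force'],o['moment'],o['grip_width'])
d={n:camera(n) for n in('scene','side','wrist')};pickle.dump((o,d),open('pics/held.pkl','wb'))
for n,u,v in(('scene',0,0),):pass
out=[]
for n in('scene','side'):
    c=d[n];u,v=map(int,proj(c,o['ee_pos']));print(n,u,v);out.append(cv2.resize(c['pixels'][v-55:v+55,u-75:u+75],(450,330)))
w=cv2.resize(d['wrist']['pixels'][240:480,150:500],(450,309))[:,:]
cv2.imwrite('pics/held.png',np.vstack(out)[:600,:,::-1] if 0 else np.hstack([np.vstack(out)[:600,:400],cv2.copyMakeBorder(w,0,291,0,0,0)[:, :400]])[:,:,::-1])
```

```text
[0.5627453  0.18373671 0.17317217] [ 0.24666626  0.29204954 -2.22606052] [-0.02439759 -0.03362555 -0.00475878] 0.02564672855454238
scene 287 193
side 252 251
```

View pics/held.png

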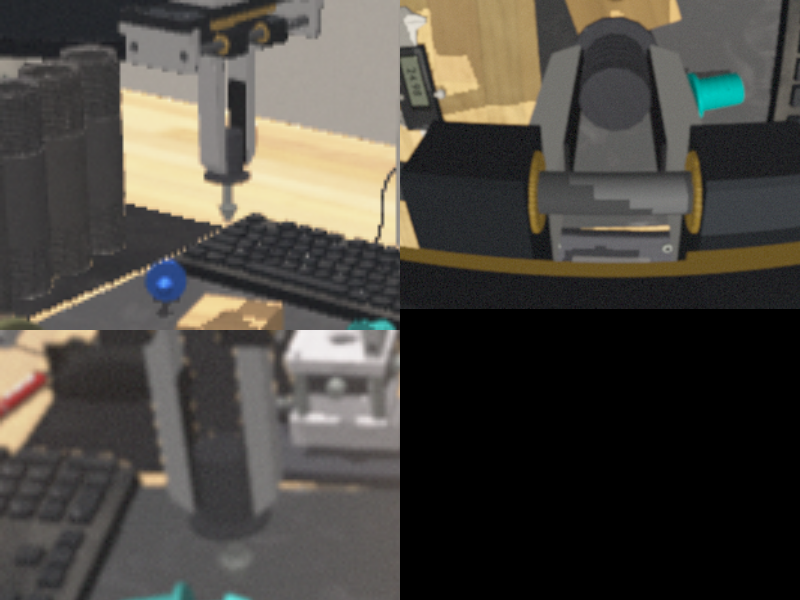

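The pin is held upright, with its barb visible below the collar; the weight reads about 2 N. I carry it over to the nest.

Emit:
step_arm(
  motion=[
    [[0,0,0.01,0,0,0],[0,0,0.03,0,0,0],[0,-0.001,0.045,0,0,0],[0,-0.001,0.05,0,0,0],[0,-0.001,0.05,0,0,0],[0,-0.001,0.045,0,0,0],[0,-0.001,0.035,0,0,0],[0,0,0.02,0,0,0],[0,0,0.01,0,0,0],[0,0,0.003,0,0,0],[0,0,0,0,0,0],[0,0,0,0,0,0]],
  ],
)

```text
time_s: 7.85
ee_pos: [0.5581, -0.1135, 0.174]
eef_rot: [-3.126, 1.571, 1.587]
force: [-0.4, -0.3, -1.2]
grip_width: 0.0254
```

Run:
```python
from h import *
from station import get_obs, camera
import pickle
o=get_obs();print(o['ee_pos'],o['force'],o['moment'],Rt(o)[:,0],Rt(o)[:,1])
d={n:camera(n) for n in('scene','side')};pickle.dump((o,d),open('pics/over.pkl','wb'))
out=[]
for n in d:
    c=d[n];u,v=map(int,proj(c,o['ee_pos']));v+=15;print(n,u-40,v-30);out.append(cv2.resize(c['pixels'][v-30:v+30,u-40:u+40],(400,300),interpolation=cv2.INTER_CUBIC))
cv2.imwrite('pics/over.png',np.hstack(out)[:,:,::-1])
```

```text
[ 0.55806721 -0.11348585  0.17395969] [-0.37157012 -0.25832093 -1.17692305] [0.03965348 0.06169466 0.03453321] [-1.27296574e-06  7.66024746e-05 -9.99999997e-01] [ 9.99999595e-01  9.00040236e-04 -1.20401992e-06]
scene 354 204
side 248 143
```

View pics/over.png

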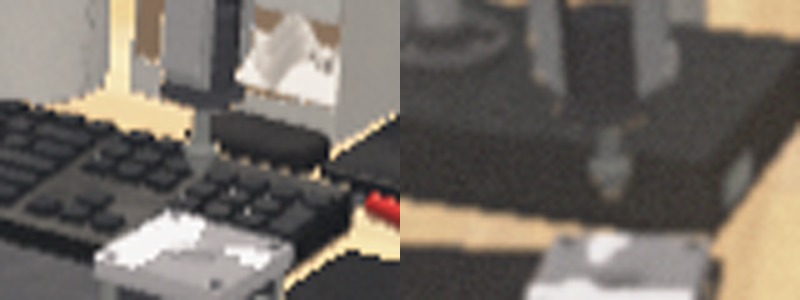

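Emit:
step_arm(
  motion=[
    [[0.005,0,0.0008,0,0,0],[0.01,-0.0002,0,0,0,0],[0.01,0,0,0,0,0],[0.007,0,0,0,0,0],[0.004,0,0,0,0,0],[0,0,0,0,0,0],[0,0,0,0,0,0]],
  ],
)

```text
time_s: 8.82
ee_pos: [0.5579, -0.115, 0.1383]
eef_rot: [1.251, 1.57, -0.32]
force: [0.6, 0.3, -3.1]
grip_width: 0.025
```

```bash
cat > look.py <<'E'
import sys
from h import *
from station import get_obs, camera
import pickle
o=get_obs();print(o['ee_pos'],o['force'],o['moment'])
d={n:camera(n) for n in('scene','side')};pickle.dump((o,d),open('pics/%s.pkl'%sys.argv[1],'wb'))
out=[]
for n in d:
    c=d[n];u,v=map(int,proj(c,[.558,-.114,.105]));print(n,u-40,v-30);out.append(cv2.resize(c['pixels'][v-30:v+30,u-40:u+40],(400,300),interpolation=cv2.INTER_CUBIC))
cv2.imwrite('pics/%s.png'%sys.argv[1],np.hstack(out)[:,:,::-1])
E
python3 look.py low1
```

```text
[ 0.55793921 -0.11503953  0.13825494] [ 0.61832706  0.27725989 -3.13139121] [ 0.04848505 -0.0148142  -0.01496926]
scene 352 218
side 250 160
```

View pics/low1.png

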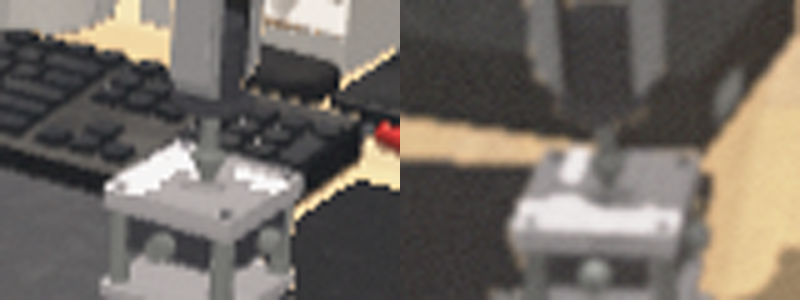

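The tip (scene crop 207,180) is over the middle of the nest. I descend into the hole and watch the lateral force.

Emit:
step_arm(
  motion=[
    [[0.003,0,0,0,0,0],[0.004,0,0,0,0,0],[0.004,0,0,0,0,0],[0.003,0,0,0,0,0],[0.002,0,0,0,0,0],[0,0,0,0,0,0],[0,0,0,0,0,0]],
  ],
)

```text
time_s: 9.8
ee_pos: [0.5578, -0.115, 0.1221]
eef_rot: [1.368, 1.571, -0.203]
force: [0.4, 0.3, -2.3]
grip_width: 0.0253
```

Emit:
step_arm(
  motion=[
    [[0.002,0,0,0,0,0],[0.002,0,0,0,0,0],[0.002,0,0,0,0,0],[0,0,0,0,0,0],[0,0,0,0,0,0]],
  ],
)

```text
time_s: 10.42
ee_pos: [0.5578, -0.115, 0.1159]
eef_rot: [-2.307, 1.571, 2.405]
force: [0.1, 0.0, -2.0]
grip_width: 0.025
```

```bash
python3 look.py low2
```

```text
[ 0.55779216 -0.11500112  0.11594994] [ 0.0986302   0.00637809 -1.97933809] [0.0316096  0.01620804 0.03060667]
scene 352 218
side 250 160
```

View pics/low2.png

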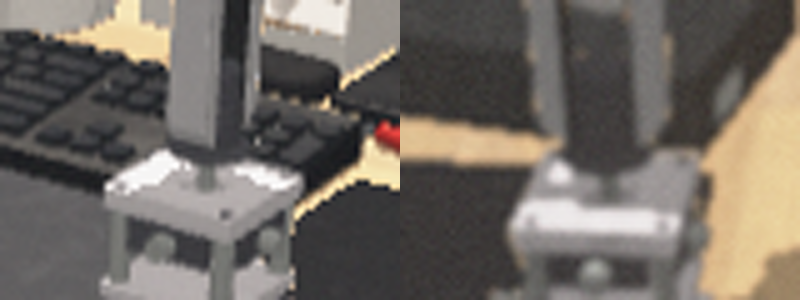

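Emit:
step_arm(
  motion=[
    [[0.001,0,-0.0006,0,0,0],[0.001,0,0,0,0,0],[0.001,0,0,0,0,0],[0.001,0,0,0,0,0],[0.001,0,0,0,0,0],[0,0,0,0,0,0]],
  ],
)

```text
time_s: 11.28
ee_pos: [0.558, -0.1144, 0.1113]
eef_rot: [1.566, 1.57, -0.005]
force: [1.1, 2.5, 3.3]
grip_width: 0.0257
```

Emit:
step_arm(
  motion=[
    [[0.001,0,0,0,0,0],[0.001,0,0,0,0,0],[0,0,0,0,0,0]],
  ],
)

```text
time_s: 11.65
ee_pos: [0.558, -0.1146, 0.1092]
eef_rot: [1.083, 1.57, -0.488]
force: [0.7, 0.7, 3.7]
grip_width: 0.0249
```

Emit:
step_arm(
  motion=[
    [[0.001,0,0,0,0,0],[0.001,0,0,0,0,0],[0,0,0,0,0,0]],
  ],
)

```text
time_s: 12.02
ee_pos: [0.5572, -0.1146, 0.1062]
eef_rot: [-1.526, 1.569, -3.096]
force: [-1.9, -1.1, -1.5]
grip_width: 0.025
```

Emit:
step_arm(
  motion=[
    [[0.001,0,0,0,0,0],[0.001,0,0,0,0,0],[0,0,0,0,0,0]],
  ],
)

```text
time_s: 12.4
ee_pos: [0.5574, -0.1144, 0.1042]
eef_rot: [-1.682, 1.57, 3.03]
force: [0.1, -1.3, -10.2]
grip_width: 0.0249
```

The jaws are past the crest and drawing the pin down, so I push on.

Emit:
step_arm(
  motion=[
    [[0.0015,0,0,0,0,0],[0.0015,0,0,0,0,0],[0,0,0,0,0,0]],
  ],
)

```text
time_s: 12.78
ee_pos: [0.5579, -0.1141, 0.1018]
eef_rot: [2.833, 1.57, 1.263]
force: [1.0, 1.6, -6.8]
grip_width: 0.0254
```

Emit:
step_arm(
  motion=[
    [[0.0005,0,0,0,0,0],[0.0005,0,0,0,0,0],[0,0,0,0,0,0]],
  ],
)

```text
time_s: 13.15
ee_pos: [0.5579, -0.1145, 0.1012]
eef_rot: [1.144, 1.57, -0.426]
force: [0.0, 1.9, -2.8]
grip_width: 0.0252
```

```bash
python3 look.py seat1
```

```text
[ 0.55790461 -0.1144789   0.10116214] [ 0.00662956  1.86330414 -2.83164723] [ 0.24961652 -0.03614242  0.03016305]
scene 352 218
side 250 160
```

View pics/seat1.png

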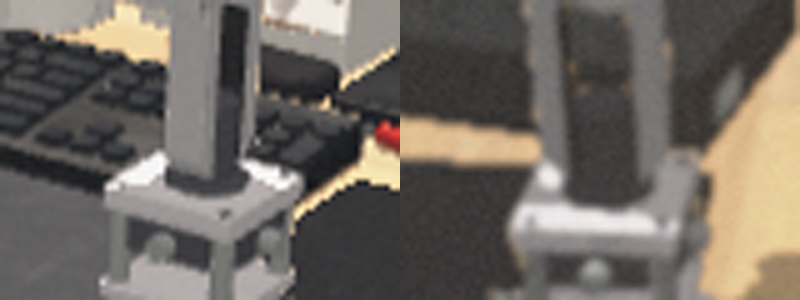

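Emit:
step_arm(
  motion=[
    [[0.0005,0,0,0,0,0],[0,0,0,0,0,0]],
  ],
)

```text
time_s: 13.5
ee_pos: [0.5579, -0.1145, 0.1008]
eef_rot: [1.188, 1.57, -0.382]
force: [-0.3, 0.9, 0.8]
grip_width: 0.0251
```

Emit:
step_arm(
  motion=[
    [[0.0005,0,0,0,0,0],[0,0,0,0,0,0]],
  ],
)

```text
time_s: 13.75
ee_pos: [0.558, -0.1145, 0.1005]
eef_rot: [1.2, 1.57, -0.371]
force: [-1.3, 1.2, 4.7]
grip_width: 0.0248
```

Emit:
step_arm(
  motion=[
    [[0.0005,0,0,0,0,0],[0,0,0,0,0,0]],
  ],
)

```text
time_s: 14.0
ee_pos: [0.558, -0.1145, 0.1003]
eef_rot: [1.163, 1.57, -0.408]
force: [-3.8, 2.2, 7.6]
grip_width: 0.0249
```

Emit:
step_arm(
  motion=[
    [[0.0005,0,0,0,0,0],[0,0,0,0,0,0]],
  ],
)

```text
time_s: 14.25
ee_pos: [0.558, -0.1145, 0.1]
eef_rot: [1.185, 1.57, -0.386]
force: [-4.3, 1.5, 11.4]
grip_width: 0.0252
```

```bash
python3 look.py seat2
```

```text
[ 0.55797358 -0.11451321  0.10003912] [-4.30659284  1.51458908 11.40676695] [0.37665345 1.02258632 0.03111587]
scene 352 218
side 250 160
```

View pics/seat2.png

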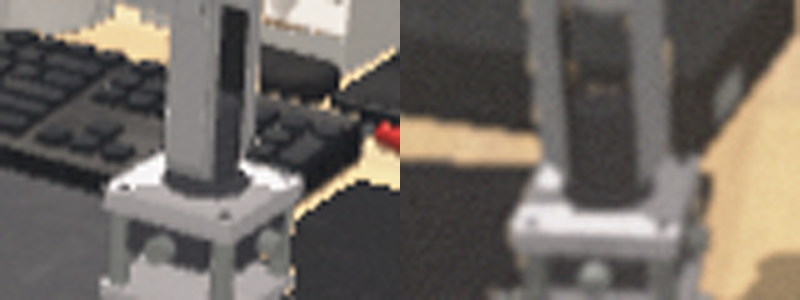

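The collar lies on the nest, with about 13 N net press. Now I begin the slow pull; the weight baseline is about -2.1 N, so I aim for about -15 on the reading.

Emit:
step_arm(
  motion=[
    [[-0.0003,0,0,0,0,0],[-0.0003,0,0,0,0,0],[-0.0003,0,0,0,0,0],[-0.0003,0,0,0,0,0],[-0.0003,0,0,0,0,0],[0,0,0,0,0,0]],
  ],
)

```text
time_s: 15.1
ee_pos: [0.5579, -0.1145, 0.1006]
eef_rot: [1.266, 1.57, -0.305]
force: [-1.7, -0.0, 3.3]
grip_width: 0.0251
```

Emit:
step_arm(
  motion=[
    [[-0.0002,0,0,0,0,0],[-0.0002,0,0,0,0,0],[0,0,0,0,0,0]],
  ],
)

```text
time_s: 15.48
ee_pos: [0.5579, -0.1145, 0.1008]
eef_rot: [1.309, 1.57, -0.261]
force: [0.8, -0.2, 0.6]
grip_width: 0.0251
```

Emit:
step_arm(
  motion=[
    [[-0.0002,0,0,0,0,0],[-0.0002,0,0,0,0,0],[0,0,0,0,0,0]],
  ],
)

```text
time_s: 15.85
ee_pos: [0.5575, -0.1143, 0.1009]
eef_rot: [-1.806, 1.57, 2.906]
force: [0.7, -0.8, -2.8]
grip_width: 0.0253
```

Emit:
step_arm(
  motion=[
    [[-0.0002,0,0,0,0,0],[-0.0002,0,0,0,0,0],[0,0,0,0,0,0]],
  ],
)

```text
time_s: 16.23
ee_pos: [0.5576, -0.1143, 0.1014]
eef_rot: [-1.856, 1.57, 2.856]
force: [-0.1, 0.7, -4.8]
grip_width: 0.0251
```

Emit:
step_arm(
  motion=[
    [[-0.0002,0,0,0,0,0],[-0.0002,0,0,0,0,0],[0,0,0,0,0,0]],
  ],
)

```text
time_s: 16.6
ee_pos: [0.5576, -0.1143, 0.1018]
eef_rot: [-1.984, 1.57, 2.728]
force: [-0.1, 1.4, -7.8]
grip_width: 0.0252
```

Emit:
step_arm(
  motion=[
    [[-0.0002,0,0,0,0,0],[-0.0002,0,0,0,0,0],[0,0,0,0,0,0]],
  ],
)

```text
time_s: 16.98
ee_pos: [0.5576, -0.1143, 0.1022]
eef_rot: [-1.965, 1.57, 2.747]
force: [0.4, 0.7, -11.3]
grip_width: 0.0252
```

Emit:
step_arm(
  motion=[
    [[-0.0002,0,0,0,0,0],[-0.0001,0,0,0,0,0],[0,0,0,0,0,0]],
  ],
)

```text
time_s: 17.35
ee_pos: [0.5577, -0.1143, 0.1025]
eef_rot: [-2.028, 1.57, 2.684]
force: [0.4, 0.8, -13.0]
grip_width: 0.0251
```

Emit:
step_arm(
  motion=[
    [[-0.0001,0,0,0,0,0],[-0.0001,0,0,0,0,0],[0,0,0,0,0,0]],
  ],
)

```text
time_s: 17.73
ee_pos: [0.5577, -0.1144, 0.1028]
eef_rot: [-1.912, 1.57, 2.801]
force: [0.6, 1.8, -15.0]
grip_width: 0.0251
```

Net pull is about 13 N. I hold it for a bit over a second.

Emit:
step_arm(
  motion=[
    [[0,0,0,0,0,0],[0,0,0,0,0,0],[0,0,0,0,0,0],[0,0,0,0,0,0]],
  ],
)

```text
time_s: 18.23
ee_pos: [0.5577, -0.1144, 0.1028]
eef_rot: [-1.918, 1.571, 2.794]
force: [0.4, 2.0, -16.3]
grip_width: 0.0251
```

Emit:
step_arm(
  motion=[
    [[0,0,0,0,0,0],[0,0,0,0,0,0],[0,0,0,0,0,0],[0,0,0,0,0,0]],
  ],
)

```text
time_s: 18.73
ee_pos: [0.5577, -0.1144, 0.1029]
eef_rot: [-1.745, 1.571, 2.968]
force: [-0.7, 1.8, -16.3]
grip_width: 0.0251
```

Emit:
step_arm(
  motion=[
    [[0,0,0,0,0,0],[0,0,0,0,0,0],[0,0,0,0,0,0]],
  ],
)

```text
time_s: 19.1
ee_pos: [0.5578, -0.1144, 0.1029]
eef_rot: [-1.841, 1.571, 2.871]
force: [-0.4, 1.7, -16.9]
grip_width: 0.0249
```

```bash
python3 look.py pull
```

```text
[ 0.55776172 -0.11438513  0.1029346 ] [ -0.42244906   1.6611589  -16.91959643] [0.47021804 0.0721435  0.02220357]
scene 352 218
side 250 160
```

View pics/pull.png

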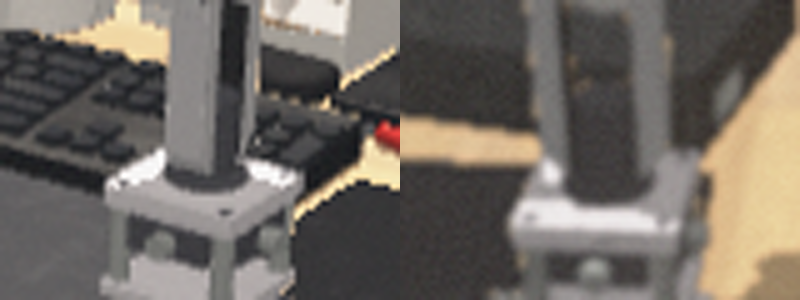

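The pull crept up to about 14.5 N net as the arm settled. I ease it by a hair back to 13 N and keep it there for a full second.

Emit:
step_arm(
  motion=[
    [[0.0001,0,0,0,0,0],[0.0001,0,0,0,0,0],[0,0,0,0,0,0],[0,0,0,0,0,0]],
  ],
)

```text
time_s: 19.7
ee_pos: [0.5578, -0.1144, 0.1028]
eef_rot: [0.79, 1.571, -0.781]
force: [-0.3, 2.8, -15.2]
grip_width: 0.0249
```

Emit:
step_arm(
  motion=[
    [[0,0,0,0,0,0],[0,0,0,0,0,0],[0,0,0,0,0,0],[0,0,0,0,0,0],[0,0,0,0,0,0]],
  ],
)

```text
time_s: 20.32
ee_pos: [0.5578, -0.1144, 0.1028]
eef_rot: [1.414, 1.571, -0.157]
force: [-1.4, 1.4, -14.9]
grip_width: 0.025
```

Emit:
step_arm(
  motion=[
    [[0,0,0,0,0,0],[0,0,0,0,0,0],[0,0,0,0,0,0],[0,0,0,0,0,0]],
  ],
)

```text
time_s: 20.82
ee_pos: [0.5578, -0.1144, 0.1028]
eef_rot: [1.326, 1.571, -0.245]
force: [-0.9, 2.1, -14.2]
grip_width: 0.0255
```

The pull held at 12–13 N net. Now I lower it and re-seat it gently before letting go.

Emit:
step_arm(
  motion=[
    [[0.0003,0,0,0,0,0],[0.0003,0,0,0,0,0],[0.0003,0,0,0,0,0],[0.0003,0,0,0,0,0],[0.0003,0,0,0,0,0],[0.0003,0,0,0,0,0],[0.0003,0,0,0,0,0],[0,0,0,0,0,0],[0,0,0,0,0,0]],
  ],
)

```text
time_s: 21.95
ee_pos: [0.5581, -0.1146, 0.101]
eef_rot: [1.142, 1.57, -0.429]
force: [1.3, 0.1, -2.2]
grip_width: 0.0248
```

Emit:
step_arm(
  motion=[
    [[0.0003,0,0,0,0,0],[0.0003,0,0,0,0,0],[0,0,0,0,0,0],[0,0,0,0,0,0]],
  ],
)

```text
time_s: 22.45
ee_pos: [0.5581, -0.1145, 0.1005]
eef_rot: [1.231, 1.57, -0.34]
force: [1.2, 0.3, 4.0]
grip_width: 0.0253
```

Emit:
step_arm(
  motion=[
    [[0.0003,0,0,0,0,0],[0.0003,0,0,0,0,0],[0,0,0,0,0,0],[0,0,0,0,0,0]],
  ],
)

```text
time_s: 22.95
ee_pos: [0.5582, -0.1146, 0.1002]
eef_rot: [1.217, 1.57, -0.354]
force: [-0.6, -0.1, 7.6]
grip_width: 0.0252
```

Emit:
step_arm(
  motion=[
    [[-0.0004,0,0,0,0,0],[-0.0004,0,0,0,0,0],[0,0,0,0,0,0],[0,0,0,0,0,0]],
  ],
)

```text
time_s: 23.45
ee_pos: [0.5581, -0.1145, 0.1004]
eef_rot: [1.247, 1.57, -0.324]
force: [2.7, -0.7, 4.2]
grip_width: 0.0255
```

Emit:
step_arm(
  motion=[
    [[0,0,0,0,0,0],[0,0,0,0,0,0],[0,0,0,0,0,0]],
  ],
  squeeze=4,
)

```text
time_s: 23.82
ee_pos: [0.5579, -0.1144, 0.1003]
eef_rot: [1.357, 1.57, -0.213]
force: [3.9, -0.7, 5.0]
grip_width: 0.0261
```

Emit:
step_arm(
  motion=[
    [[0,0,0,0,0,0],[0,0,0,0,0,0],[0,0,0,0,0,0],[0,0,0,0,0,0],[0,0,0,0,0,0],[0,0,0,0,0,0]],
  ],
  fingers=0.06,
)

```text
time_s: 24.58
ee_pos: [0.5577, -0.1144, 0.1002]
eef_rot: [-1.961, 1.571, 2.751]
force: [-0.1, 0.3, -0.2]
grip_width: 0.06
```

```bash
python3 look.py rel
```

```text
[ 0.55774941 -0.11438873  0.10022821] [-0.11315609  0.29367961 -0.18282025] [-0.05906911 -0.01230388 -0.01476463]
scene 352 218
side 250 160
```

View pics/rel.png

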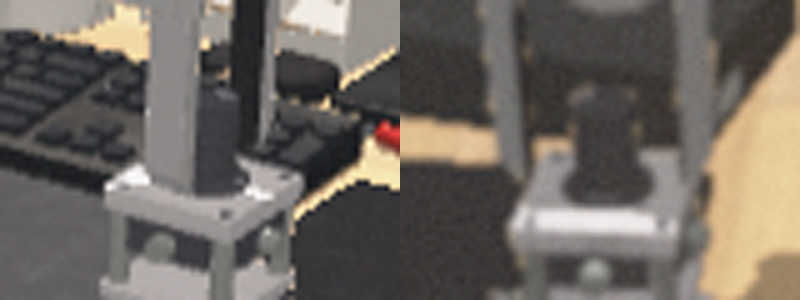

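The pin stands released and upright on the nest. I retreat upward.

Emit:
step_arm(
  motion=[
    [[-0.005,0,0,0,0,0],[-0.015,0,0,0,0,0],[-0.03,0,0,0,0,0],[-0.03,0,0,0,0,0],[-0.02,0,0,0,0,0],[-0.01,0,0.01,0,0,0],[0,0,0.01,0,0,0],[0,0,0.005,0,0,0],[0,0,0,0,0,0],[0,0,0,0,0,0]],
  ],
)

```text
time_s: 25.92
ee_pos: [0.5577, -0.1393, 0.2098]
eef_rot: [-1.92, 1.57, 2.793]
force: [0.4, -0.5, -0.2]
grip_width: 0.06
```

```bash
python3 look.py final
python3 - <<'E'
from h import *
from station import get_obs, camera
o=get_obs();c=camera('wrist');cv2.imwrite('pics/final_w.png',c['pixels'][:,:,::-1])
print([proj(c,[.5577,-.1143,z],o) for z in(.096,.132)])
E
```

```text
[ 0.55768075 -0.13929327  0.20981771] [ 0.44886949 -0.51300307 -0.16860462] [ 0.00461815  0.00266537 -0.0090121 ]
scene 352 218
side 250 160
[(np.float64(317.65713343823023), np.float64(202.97764837967588)), (np.float64(317.68812876754737), np.float64(211.9662205648648))]
```

View pics/final.png

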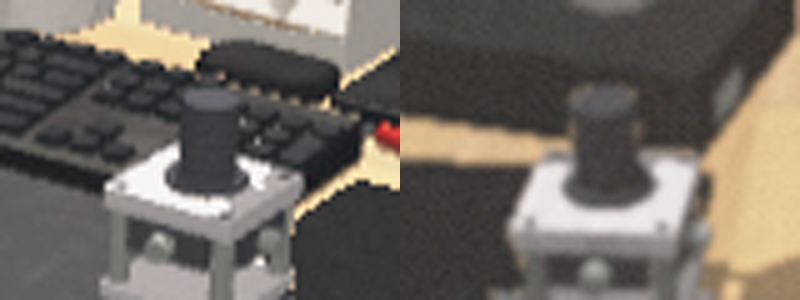

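View pics/final_w.png

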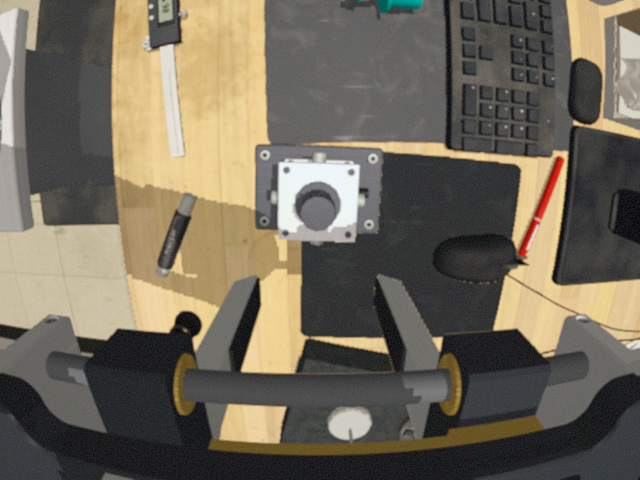

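The pin's top is at wrist (317,211), which is where a fully seated, upright pin projects (318,212). The collar is flat on the nest in both side views, and the gauge and loupe are in place. I hand in.

```bash
python3 -c "
from station import ticket;print(ticket.hand_in())"
```

```text
the job is handed in; nothing more can be done
None
```

The dark pin is out of the stand and seated in the tester's nest, and it held the pull test. I handed the job in just after 26 s.

- **Pressing:** I pressed until the collar was on the nest, with at most about 13.5 N net on the readings.
- **Pull:** I raised the pull slowly to 13 N. While I held it, it crept up to about 14.7 N net as the arm settled. I eased it back and held 12–13 N for a further second. The pin did not slip, and the highest reading was far below 25 N.
- **Release:** I pressed the pin lightly home again, at about 10 N net, then opened the fingers and moved up and away.
- **Last checks:** The scene and side views show the collar flat on the nest. The pin's top is within about 1 px of where a fully seated, upright pin should appear. The force on the tool is back near zero. The plug gauge and loupe look unmoved; I did not look at the flange ring again after picking up the pin.

**Toppled look-alikes:** Both look-alikes (blue and turquoise) fell over early in the run, before the tool came near them. They had been standing on their points, and the arm did not touch them.

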